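Draw a batten out of its rack to the saw line and hold it

ROBOT

A 6-joint arm with a two-finger parallel gripper is mounted at the origin on a cart in front of the work surface, level with it; the furniture and walls round the work are solid. World frame = base frame: x ahead of the robot, y to its left, z up, the work surface at z = 0. Lengths are in m, angles in degrees, forces in N, time in s.
With the tool pointing down it reaches from about 0.4 to 0.825 m from the base axis. Payload 7 kg.
Tool frame: the origin (TCP) lies midway between the tips of the shut fingers; the grasp point (between the pads) lies 19 mm behind it (ctrl.grip_point_offset is the distance from the TCP to the grasp point, in m); x points along the fingers, y is the direction in which the jaws open and shut, and the axes are right-handed (so a half turn about x gives the same grasp; the last joint's range is limited). The gripper opens to 88 mm and grips with 3 to 60 N. Pads are 19 mm wide; open, the fingers measure 130 mm over their backs; the gripper's body (78 mm by 193 mm) begins 47 mm behind the grasp point.
Start: joints at [90.648, 20.546, 0.682, 0, -70.136, -16.507], TCP at [0.184, 0.649, 0.227] pointing down, gripper open.
Joint ranges: [-176.03, 176.03], [-82.01, 121.73], [-58.28, 71.71], [-173.87, 95.51], [-174.79, -0.11], [-173.66, 173.66]. Speed limits (degrees/s): [136.94, 136.94, 172.46, 180, 180, 180].

INTERFACE

Orientations are given as [roll, pitch, yaw] about the fixed x, y, z axes, in that order (R = Rz(yaw) Ry(pitch) Rx(roll)).
In Python, from plant import ctrl gives the robot as it stands.
- The arm moves only by the tool drive_tool, never from a script. Its argument "plan" is a list of rows, each a list of 3 entries, a list of its own where there are three numbers: the shift along the tool's x, y, z in m, then the turn, a rotation vector about the tool's x, y, z in degrees, then the opening, from 0 (shut) to 1 (fully open). In form: [[[dx, dy, dz], [wx, wy, wz], grip], ...]. A call has 1 to 20 rows; each row is the pose to reach, as a shift and turn from the pose measured when the call began, along the tool's axes at that moment; what a row does not reach only later rows make up. A row lasts 1/12 s, in which the tool goes at most 41.7 mm and 7.16 degrees, less where a joint would pass 70% of its speed; a pose out of reach is approached as far as the arm can. A call with a gripper value outside its range is refused whole. The fingers move at their own pace and stop on an object; the grip force is fixed at half the most. Time passes only in rows, so rows that repeat a pose let the fingers close. It gives the time, the measured TCP pose, the force and the opening at its end, in the units of the state.
- ctrl.get_obs(): the state, without advancing time (a new reading comes with each control period).
- ctrl.snapshot(name): name is "scene" or "top"; returns the picture (400x640x3 uint8, blue, green, red); there is no depth.
- ctrl.get_calibration(name): a dict with "fx", "fy", "cx", "cy" (pixels), "dist_coeffs" ([k1, k2, p1, p2, k3] as OpenCV has them; the pictures are not rectified), "R" (3x3) and "t" (3): a world point X has camera coordinates R X + t. Camera axes: x right, y down, z forward; pixel columns grow to the right and rows downward; lengths in m; the calibration is good to about 2 mm. A picture is of the moment at which its call begins. get_calibration takes no time and is no camera call.
- ctrl.close_job(): hands the job in, once; it reports no verdict.
Trained networks look in the newest picture that a camera, given by its name, has taken for a name from the list of things; names that differ only in an ending like _2 or _b are one class to them, and where a whole thing is asked for, a point or a joint stands for the part that bears it (a point fixed in the world has none). Each returns a list of dicts, best first, with "confidence" (0 to 1); they miss things now and then, are a little off and sometimes report something else, mostly with a low value. They report only what shows in the picture. A call takes as long as a camera call.
- ctrl.cut_out(camera, name): "pixels" (400x640 bool, what is visible of it) and "pixel" ([column, row] in pixels, amid what is visible of it).
- ctrl.landmark_of(camera, name): "pixel" ([column, row] in pixels: a listed point, or the origin of a listed thing).
The state is a dict: "clock": time; "joint_pos": joint angles; "qvel": joint speeds; "tau": joint torques, N m; "tool_pos": TCP position; "orientation": TCP orientation; "force": force on the tool from outside, world axes, zero at the start; "moment": the same for the moment, N m; "opening": finger opening in m.
Only numpy, scipy, OpenCV 4.12 (cv2) and the standard library are available. Lean on these libraries where they do the work, as an engineer would, in place of code of your own. Each camera call takes 0.05 s, during which the arm holds its last target. There are 200 camera calls.

TASK

The batten lying in the rack is to be sawn off at its red line. First swing the rack's blue end gate wide open, to a right angle or a little more, while the batten stays where it is; then slide the batten out along the deck, without lifting it off, until the red line is flush with the open end of the deck. Out there it would tip over by itself, so finish while still gripping it in the fingers: level, lying on the deck and in line with it, the gate still wide open, and leave the other loose things on the bench undisturbed.

Things in the scene. Friction and masses are not known exactly. Their poses are not given: they have to be found in the camera images.
- batten_center (a point): centre (half-way up) of the loose pale batten, 260 long x 56 wide x 18 high mm, about 0.25 kg, lying lengthwise on the rack's 40 mm wide deck. -x points to its outer end (at the gate), y across, z up. Fingers can take it from above across its 56 mm width, with free room beside the deck; gripped about 35 mm from its inner end (which is 130 mm along +x) it slides all the way clear of the gate.
- red_line (a point): middle of the 4 mm wide red saw line across the batten, on the batten's top face: 160 mm from the outer end, 30 mm along +x from batten_center. Axes as batten_center.
- deck_end (a point): middle of the top edge of the open end of the rack's deck, 70 mm above the bench. -x outward (the way to slide, roughly to the robot's right), +y to the hinge side (towards the robot), z up. Rack fixed; wooden deck 300 x 40 mm, free below and beside down to the base 56 mm lower; back stop 33 mm above the deck at its inner end. Batten is at its mark when red_line has this point's x in this frame.
- gate (a joint): hinge angle of the blue gate at the open end of the deck, rad: 0 shut across the end, growing as it swings outward and round towards the robot's side (about -z, clockwise from above), stop at 1.8. Friction of 0.05 N m keeps it where it is left; no latch. May start up to 0.25 ajar.
- gate_hinge (a point): point on the gate's vertical hinge axis, 105 mm above the bench, at the side of the deck nearer to the robot: (-6, +55) mm from deck_end in the rack's x, y. Axes as deck_end.
- gate_post (a point): grip of the gate: black upright round post, 18 mm diameter, standing on the gate's top edge from 98 to 146 mm above the bench; this point is on its axis, 128 mm above the bench, 72 mm from the hinge axis (along the gate's -y). Gate panel 10 mm thick, 26 to 98 mm above the bench, 9 to 83 mm from the hinge axis. The post can turn in a grip of constant direction.
- masking_tape: bystander: roll of masking tape, 98 mm across, 25 mm high, loose; origin under its centre
- slip_trailer: bystander: red-brown squeeze bottle with a white nozzle, 58 mm across, 110 mm high, loose; origin under its centre
- pad_block: bystander: brown wooden pad block, 50x90x39 mm, loose; origin under its centre

How it is judged (in metres and radians):
On the way:
1. the gate is swung wide open while the batten is still where it was (value of joint gate above 1.4 rad and distance of batten_center from where it was at the start of the episode below 0.025 m), for 0.2 s.
At the end, for the whole second after the job is handed in: Gate open over 1.35 rad; red line within 6 mm of the open end of the deck; batten on the deck (height within 5 mm), within 12 mm of its centre line, 0.07 rad of its direction and 0.05 rad of level, still, not leaning on the gate, and gripped by the fingers (over 2 N) at the finish (value of joint gate above 1.35 rad and x of red_line in the frame of deck_end between -0.006 and 0.006 m and y of batten_center in the frame of deck_end between -0.012 and 0.012 m and z of batten_center in the frame of deck_end between 0.004 and 0.0135 m and angle between the x axis of batten_center and the x axis of deck_end, either way round below 0.07 rad and angle between batten_center's own z axis and vertical below 0.05 rad and contact force between the fingers and batten above 2 N and contact force between batten and gate below 0.2 N and linear speed of batten below 0.01 m/s); the arm keeps its last pose, push and grip.
It fails at once if the batten was lifted off the deck (z of batten_center in the frame of deck_end above 0.032 m).
It fails at once if the batten tipped (angle between batten_center's own z axis and vertical above 0.25 rad).
It fails at once if the masking tape was disturbed (distance of masking_tape from where it was at the start of the episode above 0.03 m).
It fails at once if the slip trailer was disturbed (distance of slip_trailer from where it was at the start of the episode above 0.03 m).
It fails at once if the pad block was disturbed (distance of pad_block from where it was at the start of the episode above 0.03 m).
It also fails if it takes over 51 s, if anything falls off the work surface, if the arm or the gripper's body presses on something with over 40 N, if the wrist force passes 120 N, or if a joint passes its speed limit or range.

## Working session

There is one attempt and no reset: what is moved stays moved. The work goes in short steps, Python scripts to look and compute and a tool call to move; the robot and the scene stay as the last step left them, time stands still between calls to the robot, and variables do not carry over. Pictures are saved under pics/ and viewed, about 8 in all and at most 12, crops included, and the job is handed in when it is done.

Besides the shell and the picture viewer there is one more tool, called after "Request:" in YAML: its name, and indented under it one key for each argument. drive_tool: Moves the arm, as the interface text tells. Its arguments: {"type":"object","properties":{"plan":{"type":"array","items":{"type":"array"}}},"required":["plan"]}

```bash
mkdir -p pics
cat > h.py <<'E'
import numpy as np, cv2
from plant import ctrl
from scipy.spatial.transform import Rotation as Ro
C={n:ctrl.get_calibration(n) for n in("scene","top")}
def K(c):return np.array([[c["fx"],0,c["cx"]],[0,c["fy"],c["cy"]],[0,0,1.]])
def onz(n,px,z):
    c=C[n];u=cv2.undistortPoints(np.array([[px]],float),K(c),np.array(c["dist_coeffs"]))[0,0]
    R=np.array(c["R"]);o=-R.T@np.array(c["t"]);d=R.T@np.array([u[0],u[1],1]);return o+d*(z-o[2])/d[2]
def proj(n,P):
    c=C[n];return cv2.projectPoints(np.array(P,float).reshape(-1,1,3),cv2.Rodrigues(np.array(c["R"]))[0],np.array(c["t"],float),K(c),np.array(c["dist_coeffs"]))[0][:,0]
def totool(dw):
    s=ctrl.get_obs();R=Ro.from_euler('xyz',s["orientation"],degrees=True);return R.inv().apply(dw)
Z=dict(batten_center=.079,red_line=.088,deck_end=.070,gate_hinge=.105,gate_post=.128,masking_tape=0,slip_trailer=0,pad_block=0)
E
python3 - <<'E'
from h import *
s=ctrl.get_obs();print(s)
for n in("scene","top"):
    im=ctrl.snapshot(n);cv2.imwrite(f"pics/{n}0.png",im)
    for k,z in Z.items():
        for r in ctrl.landmark_of(n,k)[:2]:print(n,k,round(r["confidence"],2),np.round(r["pixel"],1),np.round(onz(n,r["pixel"],z),4))
print(s["clock"],ctrl.get_obs()["clock"])
E
```

```text
{'clock': 0.0, 'joint_pos': array([ 9.06489728e+01,  2.05915580e+01,  6.31261894e-01, -2.02681821e-02,
       -7.01366209e+01, -1.65061605e+01]), 'qvel': array([ 0.00534803, -0.01093795, -0.03610869,  0.14798957,  0.09834989,
       -0.00462725]), 'tau': array([-4.73323835e-04, -5.82711017e+01,  2.93048537e+01,  6.99741796e+00,
        7.01118741e-03, -1.57665850e-04]), 'tool_pos': array([0.18433739, 0.64880312, 0.22560177]), 'orientation': array([  95.38561945,   89.90122726, -100.47847105]), 'force': array([-0.14854829,  0.55684326, -0.36745474]), 'moment': array([-0.09064586, -0.05985979,  0.02045278]), 'opening': 0.08763043297784506}
scene batten_center 0.58 [353.1 269.3] [ 0.5034 -0.1674  0.079 ]
scene red_line 0.87 [348.1 259.6] [ 0.5101 -0.1379  0.088 ]
scene deck_end 0.94 [385.5 309.8] [ 0.4891 -0.3142  0.07  ]
scene gate_hinge 0.88 [369.1 315.3] [ 0.4307 -0.3096  0.105 ]
scene gate_post 0.92 [394.  297.6] [ 0.5045 -0.3218  0.128 ]
scene slip_trailer 0.77 [269.  173.4] [0.5784 0.3834 0.    ]
scene pad_block 0.45 [288.5 186.7] [0.5939 0.2806 0.    ]
top batten_center 0.59 [402.4 229. ] [ 0.5148 -0.1568  0.079 ]
top red_line 0.9 [397.3 227.5] [ 0.5188 -0.1418  0.088 ]
top deck_end 0.86 [459.8 238.4] [ 0.4878 -0.3131  0.07  ]
top gate_hinge 0.87 [468.7 259.3] [ 0.4338 -0.3232  0.105 ]
top gate_post 0.74 [471.2 227. ] [ 0.5167 -0.3246  0.128 ]
top masking_tape 0.86 [289.7 164.4] [0.7047 0.1474 0.    ]
top slip_trailer 0.94 [202.2 206.2] [0.5863 0.4002 0.    ]
top pad_block 0.91 [242.3 204. ] [0.5916 0.2836 0.    ]
0.0 0.9
```

View pics/scene0.png

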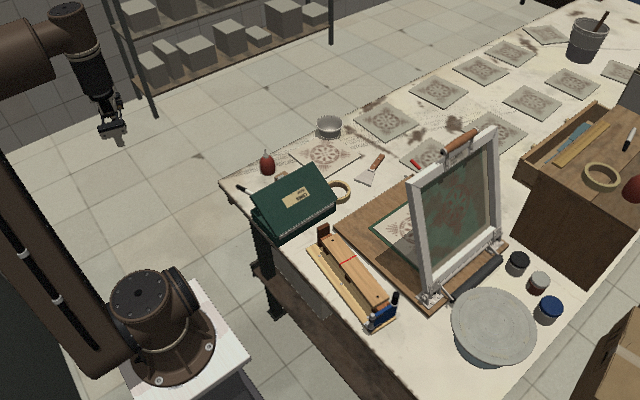

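View pics/top0.png

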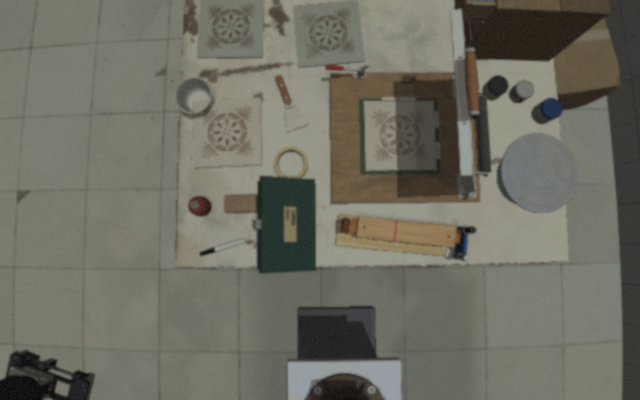

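The top view shows the rack from (345,222) to (465,245), with the gate at (465,243) and its post at (470,230). The upright screen frame stands behind it, with its foot near (465,193). The scene view agrees: gate at (382,312), frame foot at (428,300). Next I'll check frame clearance and the tool axes.

Run:
```python
from h import *
for n,p in(("top",(465,193)),("top",(460,12)),("scene",(428,302)),("scene",(412,180)),("scene",(497,128)),("top",(478,203))):
    print(n,p,[np.round(onz(n,p,z),3)[:2] for z in(0,.1,.2,.3,.4)])
s=ctrl.get_obs();R=Ro.from_euler('xyz',s["orientation"],degrees=True).as_matrix();print(np.round(R,3))
for n in C:print(n,-np.array(C[n]["R"]).T@np.array(C[n]["t"]))
a=cv2.imread("pics/top0.png")[180:280,320:520];b=cv2.imread("pics/scene0.png")[200:340,290:450]
cv2.imwrite("pics/crop0.png",np.vstack([cv2.resize(a,(600,300),interpolation=2),cv2.resize(b,(343,300),interpolation=2) if 0 else cv2.copyMakeBorder(cv2.resize(b,(343,300),interpolation=2),0,0,0,257,0)]))
```

```text
top (465, 193) [array([ 0.617, -0.357]), array([ 0.607, -0.322]), array([ 0.597, -0.287]), array([ 0.586, -0.252]), array([ 0.576, -0.218])]
top (460, 12) [array([ 1.178, -0.375]), array([ 1.12 , -0.339]), array([ 1.062, -0.303]), array([ 1.004, -0.266]), array([ 0.946, -0.23 ])]
scene (428, 302) [array([ 0.631, -0.353]), array([ 0.577, -0.38 ]), array([ 0.523, -0.406]), array([ 0.469, -0.432]), array([ 0.415, -0.458])]
scene (412, 180) [array([0.961, 0.019]), array([ 0.877, -0.041]), array([ 0.792, -0.101]), array([ 0.708, -0.161]), array([ 0.624, -0.221])]
scene (497, 128) [array([1.463e+00, 1.000e-03]), array([ 1.334, -0.058]), array([ 1.204, -0.116]), array([ 1.074, -0.174]), array([ 0.945, -0.232])]
top (478, 203) [array([ 0.588, -0.394]), array([ 0.58 , -0.356]), array([ 0.572, -0.318]), array([ 0.565, -0.28 ]), array([ 0.557, -0.242])]
[[-0.    -0.273 -0.962]
 [-0.    -0.962  0.273]
 [-1.     0.     0.   ]]
scene [ 0.03434027 -0.64144659  1.10218877]
top [0.49703396 0.05178903 1.17507761]
```

View pics/crop0.png

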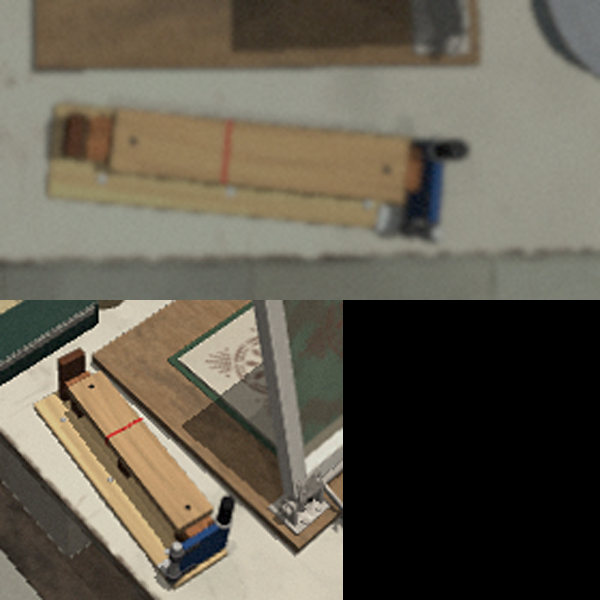

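Run:
```python
from h import *
f=lambda x,y:(320+x/3-.33,180+y/3-.33)
L=[("bat top",(113,108),(413,138),.088),("bat bot",(113,172),(408,200),.088),("red",(232,122),(227,183),.088),("base",(50,195),(385,228),.014)]
for n,a,b,z in L:
    A=onz("top",f(*a),z);B=onz("top",f(*b),z);d=A-B;print(n,A.round(4),B.round(4),np.degrees(np.arctan2(d[1],d[0])).round(1),np.linalg.norm(d))
s=ctrl.get_obs();print(s["clock"])
for w in((.5,.35,.3),(.52,-.1,.3),(.505,-.32,.26)):print(totool(np.array(w)-s["tool_pos"]).round(3))
```

```text
bat top [ 0.551  -0.0373  0.088 ] [ 0.5215 -0.3017  0.088 ] 83.6 0.2660453035851879
bat bot [ 0.4951 -0.0364  0.088 ] [ 0.4673 -0.2953  0.088 ] 83.9 0.26044103906022603
red [ 0.5376 -0.1415  0.088 ] [ 0.4844 -0.1358  0.088 ] -6.1 0.053442790403838085
base [0.4743 0.0165 0.014 ] [ 0.4396 -0.2962  0.014 ] 83.7 0.31468008191098795
0.9
[-0.073  0.202 -0.385]
[-0.073  0.629 -0.528]
[-0.033  0.845 -0.573]
```

Request:
drive_tool:
  plan:
    - [[-0.04,0.03,-0.06],[0,0,0],1]
    - [[-0.073,0.06,-0.12],[0,0,0],1]
    - [[-0.073,0.08,-0.16],[0,0,0],1]
    - [[-0.073,0.1,-0.2],[0,0,0],1]
    - [[-0.073,0.12,-0.24],[0,0,0],1]
    - [[-0.073,0.14,-0.28],[0,0,0],1]
    - [[-0.073,0.16,-0.32],[0,0,0],1]
    - [[-0.073,0.19,-0.36],[0,0,0],1]
    - [[-0.073,0.225,-0.385],[0,0,0],1]
    - [[-0.073,0.26,-0.4],[0,0,0],1]
    - [[-0.073,0.3,-0.41],[0,0,0],1]
    - [[-0.073,0.34,-0.425],[0,0,0],1]
    - [[-0.073,0.38,-0.44],[0,0,0],1]
    - [[-0.073,0.42,-0.455],[0,0,0],1]
    - [[-0.073,0.46,-0.47],[0,0,0],1]
    - [[-0.073,0.5,-0.485],[0,0,0],1]
    - [[-0.073,0.54,-0.5],[0,0,0],1]
    - [[-0.073,0.58,-0.515],[0,0,0],1]
    - [[-0.073,0.62,-0.525],[0,0,0],1]
    - [[-0.073,0.65,-0.53],[0,0,0],1]

```text
clock: 2.57
tool_pos: [0.5161, -0.0531, 0.2999]
orientation: [-151.7, 90.0, 12.4]
force: [1.5, -0.1, 0.7]
opening: 0.0874
```

Request:
drive_tool:
  plan:
    - [[0.0,0.04,-0.01],[-3,0,0],1]
    - [[0.0,0.08,-0.02],[-6,0,0],1]
    - [[0.0,0.12,-0.03],[-10,0,0],1]
    - [[0.02,0.155,-0.04],[-10,0,0],1]
    - [[0.04,0.19,-0.05],[-10,0,0],1]
    - [[0.06,0.225,-0.058],[-10,0,0],1]
    - [[0.08,0.25,-0.063],[-10,0,0],1]
    - [[0.1,0.261,-0.066],[-10,0,0],1]
    - [[0.1,0.261,-0.066],[-10,0,0],1]
    - [[0.1,0.261,-0.066],[-10,0,0],1]

```text
clock: 3.4
tool_pos: [0.5075, -0.3227, 0.1987]
orientation: [-18.6, 89.9, 155.5]
force: [0.3, 0.2, -0.1]
opening: 0.0873
```

Run:
```python
from h import *
for n in C:
    im=ctrl.snapshot(n);cv2.imwrite(f"pics/{n}1.png",im)
    for r in ctrl.landmark_of(n,"gate_post")[:2]:print(n,r["confidence"],onz(n,r["pixel"],.128))
a=cv2.imread("pics/top1.png")[170:270,390:530];b=cv2.imread("pics/scene1.png")[200:340,320:480]
cv2.imwrite("pics/crop1.png",np.hstack([cv2.resize(a,(400,286),interpolation=2),cv2.resize(b,(327,286),interpolation=2)]))
s=ctrl.get_obs();print(s["clock"],s["tool_pos"],Ro.from_euler('xyz',s["orientation"],degrees=True).as_matrix().round(3),totool(np.array([.508,-.322,.108])-s["tool_pos"]).round(4))
```

```text
scene 0.64 [ 0.51342777 -0.32015272  0.128     ]
3.6 [ 0.50935048 -0.3215964   0.20157318] [[ 0.003 -0.1   -0.995]
 [-0.001 -0.995  0.1  ]
 [-1.     0.    -0.003]] [0.0936 0.0005 0.0016]
```

View pics/crop1.png

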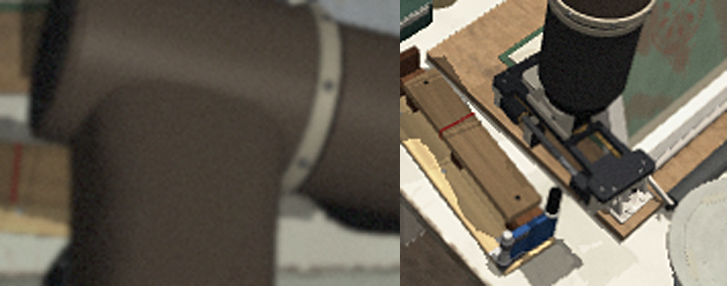

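The scene crop shows the open gripper above the post (post at about (553,200), gate shut), with clearance to the frame. I'm descending and gripping.

Request:
drive_tool:
  plan:
    - [[0.03,0,0],[0,0,0],1]
    - [[0.06,0,0],[0,0,0],1]
    - [[0.08,0,0],[0,0,0],1]
    - [[0.092,0,0],[0,0,0],1]
    - [[0.092,0,0],[0,0,0],1]
    - [[0.092,0,0],[0,0,0],0]
    - [[0.092,0,0],[0,0,0],0]
    - [[0.092,0,0],[0,0,0],0]
    - [[0.092,0,0],[0,0,0],0]
    - [[0.092,0,0],[0,0,0],0]
    - [[0.092,0,0],[0,0,0],0]
    - [[0.092,0,0],[0,0,0],0]
    - [[0.092,0,0],[0,0,0],0]

```text
clock: 4.68
tool_pos: [0.5097, -0.3217, 0.1097]
orientation: [174.0, 89.8, -11.8]
force: [-0.0, -0.8, 0.3]
opening: 0.0398
```

Request:
drive_tool:
  plan:
    - [[0,0,0],[0,0,0],0]
    - [[0,0,0],[0,0,0],0]
    - [[0,0,0],[0,0,0],0]
    - [[0,0,0],[0,0,0],0]
    - [[0,0,0],[0,0,0],0]
    - [[0,0,0],[0,0,0],0]
    - [[0,0,0],[0,0,0],0]
    - [[0,0,0],[0,0,0],0]

```text
clock: 5.35
tool_pos: [0.5096, -0.3217, 0.1096]
orientation: [174.3, 89.8, -11.5]
force: [0.4, -0.8, -0.8]
opening: 0.0173
```

Request:
drive_tool:
  plan:
    - [[0,0.0063,0.0003],[0,0,0],0]
    - [[0,0.0125,0.0011],[0,0,0],0]
    - [[0,0.0186,0.0025],[0,0,0],0]
    - [[0,0.0246,0.0043],[0,0,0],0]
    - [[0,0.0304,0.0067],[0,0,0],0]
    - [[0,0.036,0.0096],[0,0,0],0]
    - [[0,0.0413,0.013],[0,0,0],0]
    - [[0,0.0463,0.0168],[0,0,0],0]
    - [[0,0.0509,0.0211],[0,0,0],0]
    - [[0,0.0552,0.0257],[0,0,0],0]
    - [[0,0.059,0.0307],[0,0,0],0]
    - [[0,0.0624,0.036],[0,0,0],0]
    - [[0,0.0653,0.0416],[0,0,0],0]
    - [[0,0.0677,0.0474],[0,0,0],0]
    - [[0,0.0695,0.0534],[0,0,0],0]
    - [[0,0.0709,0.0595],[0,0,0],0]
    - [[0,0.0717,0.0657],[0,0,0],0]
    - [[0,0.072,0.072],[0,0,0],0]
    - [[0,0.0718,0.077],[0,0,0],0]
    - [[0,0.0715,0.081],[0,0,0],0]

```text
clock: 7.02
tool_pos: [0.4239, -0.3831, 0.1092]
orientation: [-164.8, 89.5, 9.4]
force: [11.1, 14.7, -0.7]
opening: 0.0179
```

Request:
drive_tool:
  plan:
    - [[0,0,0],[0,0,0],0]
    - [[0,0,0],[0,0,0],0]
    - [[0,0,0],[0,0,0],1]
    - [[0,0,0],[0,0,0],1]
    - [[0,0,0],[0,0,0],1]
    - [[0,0,0],[0,0,0],1]
    - [[0,0,0],[0,0,0],1]
    - [[0,0,0],[0,0,0],1]
    - [[0,0,0],[0,0,0],1]
    - [[0,0,0],[0,0,0],1]
    - [[-0.02,0,0],[0,0,0],1]
    - [[-0.05,0,0],[0,0,0],1]
    - [[-0.09,0,0],[0,0,0],1]
    - [[-0.13,0,0],[0,0,0],1]
    - [[-0.15,-0.03,-0.01],[6,0,0],1]
    - [[-0.15,-0.07,-0.02],[13,0,0],1]
    - [[-0.15,-0.11,-0.03],[20,0,0],1]
    - [[-0.15,-0.15,-0.04],[27,0,0],1]
    - [[-0.15,-0.19,-0.05],[34,0,0],1]
    - [[-0.15,-0.23,-0.06],[40,0,0],1]

```text
clock: 8.68
tool_pos: [0.4992, -0.1782, 0.2604]
orientation: [-127.1, 89.5, 8.9]
force: [1.2, -0.7, -0.1]
opening: 0.0879
```

Run:
```python
from h import *
for n in C:
    im=ctrl.snapshot(n);cv2.imwrite(f"pics/{n}2.png",im)
    for k in("gate_post","deck_end","red_line","batten_center","gate_hinge"):
        for r in ctrl.landmark_of(n,k)[:1]:print(n,k,round(r["confidence"],2),np.round(onz(n,r["pixel"],Z[k]),4))
a=cv2.imread("pics/top2.png")[180:280,380:520];b=cv2.imread("pics/scene2.png")[200:340,290:450]
cv2.imwrite("pics/crop2.png",np.hstack([cv2.resize(a,(400,286),interpolation=2),cv2.resize(b,(327,286),interpolation=2)]))
s=ctrl.get_obs();print(s["clock"],s["tool_pos"],Ro.from_euler('xyz',s["orientation"],degrees=True).as_matrix().round(3),totool(np.array([.518,-.074,.15])-s["tool_pos"]).round(4))
```

```text
scene gate_post 0.95 [ 0.411  -0.3848  0.128 ]
scene deck_end 0.61 [ 0.4944 -0.3206  0.07  ]
scene red_line 0.58 [ 0.5104 -0.135   0.088 ]
scene batten_center 0.78 [ 0.5053 -0.1597  0.079 ]
scene gate_hinge 0.63 [ 0.4379 -0.3141  0.105 ]
9.2833 [ 0.49882324 -0.18063992  0.26001706] [[ 0.008 -0.691 -0.723]
 [ 0.001 -0.723  0.691]
 [-1.    -0.006 -0.005]] [ 0.1103 -0.0896  0.0603]
```

View pics/crop2.png

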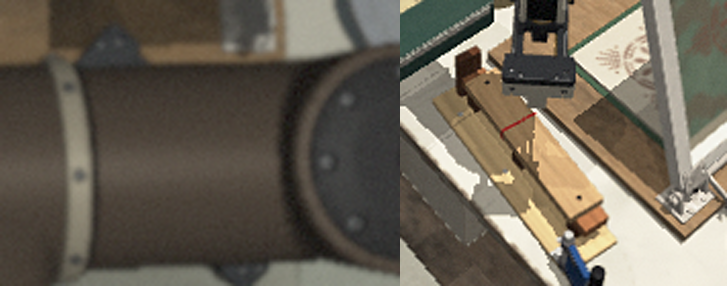

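Gate is now at about 1.76 rad, with the batten in place (scene crop: gate at (575,260), deck end at about (590,220)). Moving to the batten grasp.

Request:
drive_tool:
  plan:
    - [[0,-0.02,0.012],[7,0,0],1]
    - [[0,-0.04,0.025],[14,0,0],1]
    - [[0.0,-0.06,0.04],[21,0,0],1]
    - [[0.02,-0.08,0.055],[28,0,0],1]
    - [[0.04,-0.09,0.06],[35,0,0],1]
    - [[0.07,-0.09,0.06],[42,0,0],1]
    - [[0.09,-0.09,0.06],[49,0,0],1]
    - [[0.105,-0.09,0.06],[52.5,0,0],1]
    - [[0.11,-0.09,0.06],[52.5,0,0],1]
    - [[0.11,-0.09,0.06],[52.5,0,0],1]

```text
clock: 10.12
tool_pos: [0.5177, -0.0744, 0.1492]
orientation: [-75.5, 89.7, 8.4]
force: [-0.1, -0.6, 0.3]
opening: 0.0875
```

Run:
```python
from h import *
im=ctrl.snapshot("scene");cv2.imwrite("pics/scene3.png",im)
for k in("red_line","deck_end","gate_post","gate_hinge"):
    for r in ctrl.landmark_of("scene",k)[:1]:print(k,round(r["confidence"],2),np.round(r["pixel"],1),np.round(onz("scene",r["pixel"],Z[k]),4))
im=im[200:350,300:450];cv2.imwrite("pics/crop3.png",cv2.resize(im,(600,600),interpolation=2))
s=ctrl.get_obs();print(s["clock"],s["tool_pos"],Ro.from_euler('xyz',s["orientation"],degrees=True).as_matrix().round(3),totool(np.array([.518,-.074,.064])-s["tool_pos"]).round(4))
```

```text
red_line 0.83 [349.5 259.8] [ 0.5127 -0.141   0.088 ]
deck_end 0.69 [387.6 308.2] [ 0.4967 -0.3144  0.07  ]
gate_post 0.98 [384.  335.2] [ 0.4132 -0.3791  0.128 ]
gate_hinge 0.67 [373.  317.6] [ 0.4339 -0.3206  0.105 ]
10.3667 [ 0.51921825 -0.07405391  0.15152466] [[ 0.01  -0.994  0.107]
 [ 0.002  0.107  0.994]
 [-1.    -0.01   0.003]] [ 0.0875  0.0021 -0.0003]
```

View pics/crop3.png

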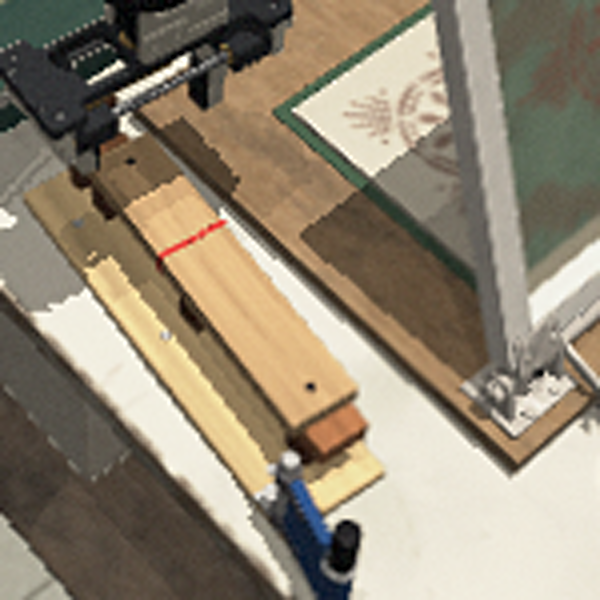

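Request:
drive_tool:
  plan:
    - [[0.03,0,0],[0,0,0.3],1]
    - [[0.055,0,0],[0,0,0.5],1]
    - [[0.075,0,0],[0,0,0.5],1]
    - [[0.087,0,0],[0,0,0.5],1]
    - [[0.087,0,0],[0,0,0.5],1]
    - [[0.087,0,0],[0,0,0.5],0]
    - [[0.087,0,0],[0,0,0.5],0]
    - [[0.087,0,0],[0,0,0.5],0]
    - [[0.087,0,0],[0,0,0.5],0]
    - [[0.087,0,0],[0,0,0.5],0]
    - [[0.087,0,0],[0,0,0.5],0]
    - [[0.087,0,0],[0,0,0.5],0]
    - [[0.087,0,0],[0,0,0.5],0]
    - [[0.087,0,0],[0,0,0.5],0]
    - [[0.087,0,0],[0,0,0.5],0]
    - [[0.087,0,0],[0,0,0.5],0]

```text
clock: 11.7
tool_pos: [0.5202, -0.0738, 0.0652]
orientation: [-27.5, 89.8, 56.4]
force: [-2.8, 1.6, 6.3]
opening: 0.0557
```

Run:
```python
from h import *
s=ctrl.get_obs();print(s["force"],s["opening"],s["tool_pos"],Ro.from_euler('xyz',s["orientation"],degrees=True).as_matrix().round(3),totool(.15*np.array([-.108,-.994,0])).round(4))
```

```text
[-2.83915425  1.57369783  6.33282829] 0.055710108592401206 [ 0.5202477  -0.07383498  0.06522595] [[ 0.002 -0.994  0.107]
 [ 0.003  0.107  0.994]
 [-1.    -0.001  0.003]] [-4.0e-04  1.0e-04 -1.5e-01]
```

Request:
drive_tool:
  plan:
    - [[0,0,-0.004],[0,0,0],0]
    - [[0,0,-0.012],[0,0,0],0]
    - [[0,0,-0.022],[0,0,0],0]
    - [[0,0,-0.032],[0,0,0],0]
    - [[0,0,-0.042],[0,0,0],0]
    - [[0,0,-0.052],[0,0,0],0]
    - [[0,0,-0.062],[0,0,0],0]
    - [[0,0,-0.072],[0,0,0],0]
    - [[0,0,-0.082],[0,0,0],0]
    - [[0,0,-0.092],[0,0,0],0]
    - [[0,0,-0.102],[0,0,0],0]
    - [[0,0,-0.112],[0,0,0],0]
    - [[0,0,-0.122],[0,0,0],0]
    - [[0,0,-0.132],[0,0,0],0]
    - [[0,0,-0.142],[0,0,0],0]
    - [[0,0,-0.15],[0,0,0],0]
    - [[0,0,-0.156],[0,0,0],0]
    - [[0,0,-0.16],[0,0,0],0]
    - [[0,0,-0.16],[0,0,0],0]
    - [[0,0,-0.16],[0,0,0],0]

```text
clock: 13.37
tool_pos: [0.5032, -0.2343, 0.0652]
orientation: [-45.8, 89.8, 38.0]
force: [0.1, -0.1, 4.8]
opening: 0.0558
```

Run:
```python
from h import *
for n in C:
    im=ctrl.snapshot(n);cv2.imwrite(f"pics/{n}4.png",im)
    for k in("red_line","deck_end","batten_center","gate_post"):
        for r in ctrl.landmark_of(n,k)[:1]:print(n,k,round(r["confidence"],2),np.round(r["pixel"],1),np.round(onz(n,r["pixel"],Z[k]),4))
im=cv2.imread("pics/scene4.png")[255:355,340:440];cv2.imwrite("pics/crop4.png",cv2.resize(im,(600,600),interpolation=2))
s=ctrl.get_obs();print(s["clock"],s["force"],s["opening"],s["tool_pos"],Ro.from_euler('xyz',s["orientation"],degrees=True).as_matrix().round(3))
```

```text
scene red_line 0.87 [381.6 300.8] [ 0.4917 -0.2943  0.088 ]
scene deck_end 0.77 [386.8 308.9] [ 0.4936 -0.3145  0.07  ]
scene batten_center 0.66 [389.5 310.8] [ 0.4912 -0.3259  0.079 ]
scene gate_post 0.9 [386.2 333.7] [ 0.42   -0.3797  0.128 ]
top gate_post 0.49 [493.7 264.5] [ 0.4206 -0.3799  0.128 ]
13.8667 [ 0.20256425 -1.04455496  5.24558425] 0.056100463777527594 [ 0.50319209 -0.234301    0.06524541] [[ 0.002 -0.994  0.107]
 [ 0.002  0.107  0.994]
 [-1.    -0.002  0.002]]
```

View pics/crop4.png

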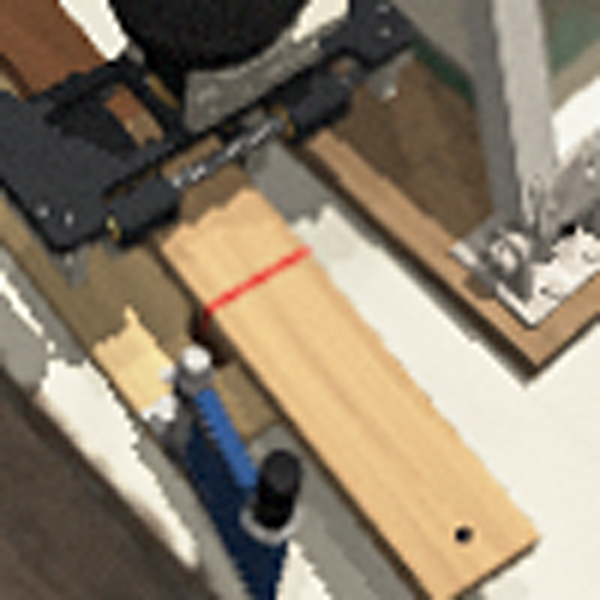

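Run:
```python
from h import *
f=lambda x,y:(340+x/6-.42,255+y/6-.42)
for p in((205,312),(308,250),(256,281)):print(onz("scene",f(*p),.088).round(4))
a=cv2.imread("pics/scene3.png")[295:325,365:405];b=cv2.imread("pics/top0.png")[218:258,440:480]
# overlay predicted deck-end edge as tick marks beside image: print pixels instead
xr=np.array([.108,.994,0]);yr=np.array([-.994,.108,0]);D=np.array([.491,-.314,.07])
for n,o in(("scene",(365,295)),("top",(440,218))):
    print(n,((proj(n,[D+yr*.02,D,D-yr*.02,D+yr*.02+xr*.01,D-yr*.02+xr*.01,D+yr*.02-[0,0,.018],D-yr*.02-[0,0,.018]])-o+.5)*(10 if n=="top" else 10)).round(0).tolist())
cv2.imwrite("pics/crop5.png",np.hstack([cv2.resize(a,(400,300),interpolation=cv2.INTER_NEAREST),cv2.resize(b[:30],(400,300),interpolation=cv2.INTER_NEAREST)]))
```

```text
[ 0.464  -0.2933  0.088 ]
[ 0.5204 -0.3004  0.088 ]
[ 0.4918 -0.2967  0.088 ]
scene [[155.0, 186.0], [215.0, 148.0], [273.0, 111.0], [132.0, 158.0], [250.0, 83.0], [149.0, 218.0], [266.0, 143.0]]
top [[201.0, 271.0], [206.0, 197.0], [211.0, 122.0], [164.0, 268.0], [175.0, 119.0], [179.0, 270.0], [190.0, 124.0]]
```

View pics/crop5.png

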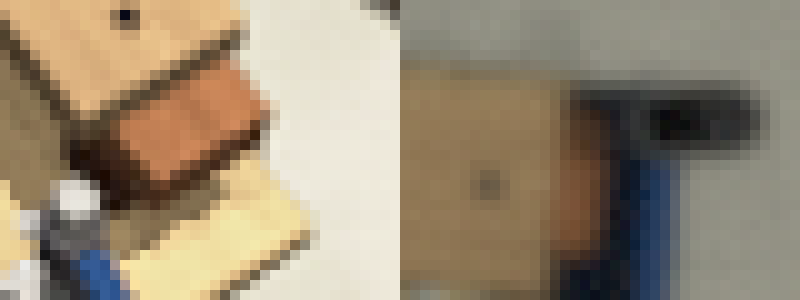

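The left crop shows the deck's end edge from (155,187) to (270,113), which matches my projected deck_end within about 1 mm. The top crop agrees, with the edge at about x=205. Next I'll measure the red line by colour.

```bash
cat > red.py <<'E'
from h import *
def red(n,im):
    h=cv2.cvtColor(im,cv2.COLOR_BGR2HSV).astype(int);p=proj(n,[[.5,-.2,.088]])[0]
    m=((h[...,0]<5)|(h[...,0]>174))&(h[...,1]>150)&(h[...,2]>90);g=np.zeros_like(m);g[215:320,330:410]=1
    v,u=np.nonzero(m&g);P=np.array([onz(n,(a,b),.088) for a,b in zip(u,v)]);d=P-[.491,-.314,.088]
    x=d@[.108,.994,0];y=d@[-.994,.108,0];ok=abs(x-np.median(x))<.008
    return ok.sum(),x[ok].mean().round(4),y[ok].mean().round(4),np.polyfit(y[ok],x[ok],1).round(3),y[ok].min().round(3),y[ok].max().round(3)
E
python3 - <<'E'
from red import *
for k in("scene0","scene3","scene4","top0"):
    try:print(k,red(k[:-1],cv2.imread(f"pics/{k}.png")))
    except Exception as e:print(k,e)
E
```

```text
scene0 (np.int64(16), np.float64(0.179), np.float64(0.0025), array([-0.004,  0.179]), np.float64(-0.026), np.float64(0.028))
scene3 (np.int64(16), np.float64(0.179), np.float64(0.0025), array([-0.004,  0.179]), np.float64(-0.026), np.float64(0.028))
scene4 (np.int64(14), np.float64(0.0179), np.float64(0.0035), array([0.012, 0.018]), np.float64(-0.022), np.float64(0.028))
top0 operands could not be broadcast together with shapes (0,) (3,)
```

Request:
drive_tool:
  plan:
    - [[0,0,-0.005],[0,0,0],0]
    - [[0,0,-0.01],[0,0,0],0]
    - [[0,0,-0.014],[0,0,0],0]
    - [[0,0,-0.0175],[0,0,0],0]
    - [[0,0,-0.0175],[0,0,0],0]
    - [[0,0,-0.0175],[0,0,0],0]
    - [[0,0,-0.0175],[0,0,0],0]
    - [[0,0,-0.0175],[0,0,0],0]

```text
clock: 14.53
tool_pos: [0.5011, -0.2525, 0.0653]
orientation: [-59.9, 89.9, 23.9]
force: [-0.8, -3.3, 3.3]
opening: 0.0559
```

Run:
```python
from red import *
im=ctrl.snapshot("scene");print(red("scene",im))
for n in C:
    if n=="top":ctrl.snapshot(n)
    for k in("gate_post","batten_center","masking_tape","slip_trailer","pad_block"):
        for r in ctrl.landmark_of(n,k)[:1]:print(n,k,round(r["confidence"],2),np.round(onz(n,r["pixel"],Z[k]),4))
# predicted batten outline at the goal, drawn beside the raw crop
xr=np.array([.108,.994,0]);yr=np.array([-.994,.108,0]);D=np.array([.491,-.314,.088])
o=im.copy();q=proj("scene",[D+yr*.028,D-yr*.028,D-yr*.028-xr*.16,D+yr*.028-xr*.16]);
big=lambda i:cv2.resize(i[255:355,340:440],(400,400),interpolation=2)
A,B=big(im),big(o);cv2.polylines(B,[((q-[340,255]+.5)*4).round().astype(int)],True,(255,0,255),1)
cv2.imwrite("pics/crop6.png",np.hstack([A,B]))
s=ctrl.get_obs();print(s["clock"],s["force"],s["moment"],s["opening"],s["tool_pos"],Ro.from_euler('xyz',s["orientation"],degrees=True).as_matrix().round(3))
```

```text
(np.int64(14), np.float64(-0.0006), np.float64(0.0039), array([ 0.018, -0.001]), np.float64(-0.024), np.float64(0.029))
scene gate_post 0.78 [ 0.4143 -0.3803  0.128 ]
scene batten_center 0.83 [ 0.4955 -0.3439  0.079 ]
scene masking_tape 0.56 [0.7025 0.153  0.    ]
scene slip_trailer 0.78 [0.5792 0.3806 0.    ]
scene pad_block 0.43 [0.5893 0.2792 0.    ]
top gate_post 0.79 [ 0.425  -0.3753  0.128 ]
top masking_tape 0.87 [0.7027 0.1494 0.    ]
top slip_trailer 0.72 [0.5874 0.4009 0.    ]
top pad_block 0.81 [0.5942 0.2862 0.    ]
15.1333 [-1.69296546 -3.72216554  4.19048784] [-1.44839457  0.46959294  0.06885226] 0.05604486751298452 [ 0.5012115  -0.25171007  0.06522414] [[ 0.002 -0.994  0.107]
 [ 0.002  0.107  0.994]
 [-1.    -0.002  0.002]]
```

View pics/crop6.png

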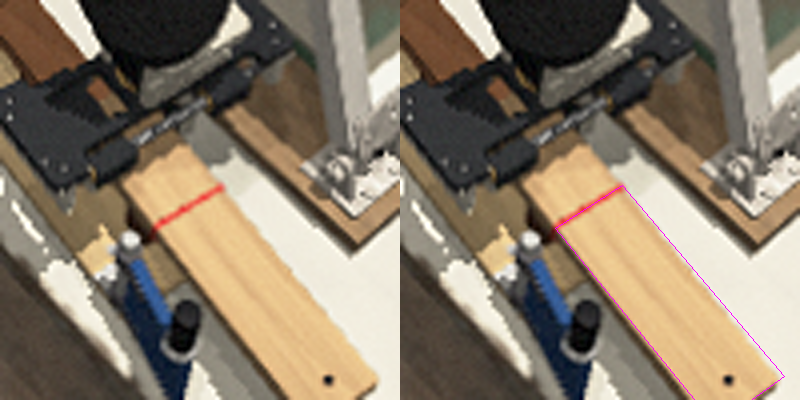

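Run:
```python
from plant import ctrl
print(ctrl.close_job())
```

```text
the job is handed in; nothing more can be done
None
```

I swung the gate open with the batten still in place. I then gripped the batten near its inner end, slid it about 178 mm along the deck, and handed the job in at about 15 s with it still gripped. The hand-in reported no verdict.

| Check | Last measurement | Limit |
|---|---|---|
| Gate angle | about 1.65–1.75 rad | over 1.35 |
| Red line to deck end | -0.6 mm | ±6 mm |
| Offset from deck centre line, at the red line | about 4 mm | 12 mm |
| Finger opening | 56 mm, the batten's width | – |

- **Bystanders:** the tape, bottle and pad block were within a few mm of where they started.
- **Yaw or sag:** the last overlay showed the batten's outer end about 1.5 px off the ideal outline. That is roughly 0.02 rad of yaw or sag, within the 0.07 rad direction and 0.05 rad level limits. I did not separate the two.
- **Single view:** the arm hid the batten from the top camera, so the final red-line figure comes from the scene camera alone. The network's batten centre there was about 4 mm to the other side of the centre line.
- **Not measured:** I did not measure grip force directly or batten height at the end, and judged no contact with the gate only from the gap in the picture.

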